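# Set up the ravioli mould and fetch the rolling pin out of the utensil pan

### The arm

A 6-joint arm with a two-finger parallel gripper is mounted at the origin on the work surface. World frame = base frame: x ahead of the robot, y to its left, z up, the work surface at z = 0. Lengths are in m, angles in rad, forces in N, time in s.
With the tool pointing down it reaches from about 0.35 to 0.85 m from the base axis. Payload 8.1 kg.
Tool frame: the origin (TCP) lies at the very end of the fingers, on their centre line; the grasp point (between the pads) lies robot.hold_point_z behind it (robot.hold_point_z is the distance from the TCP to the grasp point, in m); z points along the fingers, y is the direction in which the jaws open and shut (so a half turn about z gives the same grasp; the last joint's range is limited). The gripper opens to 93 mm and grips with 3 to 60 N. Pads are 15 mm wide; open, the fingers measure 128 mm over their backs; the gripper's body (75 mm by 188 mm) begins 65 mm behind the grasp point.
Start: joints at [1.19, 0.13, 1.488, -0, 1.523, -0.085], TCP at [0.175, 0.574, 0.219] pointing down, gripper open.
Joint ranges: [-2.96, 2.96], [-0.89, 2.26], [0.02, 2.5], [-1.34, 4.48], [0, 2.73], [-2.66, 2.66]. Speed limits (rad/s): [2.39, 2.39, 2.79, 3.14, 3.14, 3.14].

### API

Orientations are given as a rotation vector (axis times angle).
In Python, from plant import robot, cams gives the robot as it stands. The module is installed in compiled form; this text tells all that it offers.
- The arm moves only by the tool step_arm, never from a script. Its argument "deltas" is a list of rows, each an object with "offset": the shift along the tool's x, y, z in cm, a list of three; "roll": the turn about the tool's z in rad. In form: [{"offset": [x, y, z], "roll": roll}, ...]. A call has 1 to 12 rows; each row shifts and turns the commanded pose from where the row before left it, along the tool's axes as they then stand; what a row does not reach is not made up. A row lasts 1/8 s, in which the tool goes at most 62.5 mm and 10.7 degrees, less where a joint would pass 70% of its speed; a pose out of reach is approached as far as the arm can. A call with a gripper value outside its range is refused whole. "fingers" is the finger opening in cm, from 0 to 9.3, set as the call begins (left out, the last holds). The fingers move at their own pace and stop on an object; "grip_force" is the grip in N (left out, the last holds). Time passes only in rows, so rows that do not move let the fingers close. It gives the time, the measured TCP pose, the force and the opening at its end, in the units of the state.
- robot.read_state(): the state, without advancing time (a new reading comes with each control period).
- cams.read_camera(name): name is "scene" or "top"; returns a dict with "pixels" (400x640x3 uint8, red, green, blue), "fx", "fy", "cx", "cy" (pixels), "k1" (the pictures are not rectified: a ray, as slopes to the right and down, at radius r is drawn at 1 + k1 r^2 times it, then the intrinsics apply), "extrinsics" (4x4, takes a point from world to camera coordinates). Camera axes: x right, y down, z forward; pixel columns grow to the right and rows downward; lengths in m; the calibration is good to about 2 mm. A picture is of the moment at which its call begins. There is no depth.
- robot.close_job(): hands the job in, once; it reports no verdict.
Trained networks look in a picture, given as the dict that the camera call returned (one of the last four; its "shot" number tells which), for a name from the list of things; names that differ only in an ending like _2 or _b are one class to them, and where a whole thing is asked for, a point or a joint stands for the part that bears it (a point fixed in the world has none). Each returns a list of dicts, best first, with "score" (0 to 1); they miss things now and then, are a little off and sometimes report something else, mostly with a low value. They report only what shows in the picture. A call takes as long as a camera call. They do not tell look-alikes from the thing itself.
- cams.boxes_of(picture, thing): "xy" ([column, row] in pixels, amid what is visible of it).
- cams.silhouettes(picture, thing): "mask" (400x640 bool, what is visible of it) and "xy" ([column, row] in pixels, amid what is visible of it).
- cams.pinpoint(picture, thing): "xy" ([column, row] in pixels: a listed point, or the origin of a listed thing).
The state is a dict: "t": time; "q": joint angles; "dq": joint speeds; "joint_torque": joint torques, N m; "tool_pos": TCP position; "orientation": TCP orientation; "force": force on the tool from outside, world axes, zero at the start; "wrist_torque": the same for the moment, N m; "opening": finger opening in m.
Only numpy, scipy, OpenCV 4.12 (cv2) and the standard library are available. Lean on these libraries where they do the work, as an engineer would, in place of code of your own. Each camera call takes 0.05 s, during which the arm holds its last target. There are 200 camera calls.

### The job

First lower the aluminium window plate onto the red ravioli mould, its two end holes over the two locating pins, until it rests flush, and let go of it. Then take the wooden rolling pin out of the steel utensil pan: it is longer than the cut-out in the pan's fixed lid, so tilt it and draw it out one end first. Finish holding the rolling pin in the gripper, level and still, with its middle about 10 cm above the middle of the plate and touching nothing else; the plate stays seated, and leave the other things on the counter where they are.

Things in the scene. Friction and masses are not known exactly. Their poses are not given: they have to be found in the camera images.
- plate_mid (a point): Centre (half-way up) of the loose aluminium window plate: 190 long (its x) x 52 wide (its y) x 12 mm thick (its z), about 0.16 kg, three square windows in a row and one round 13 mm through hole at each end, 75 mm from the centre along x. It starts flat on the counter and can be gripped across its 52 mm width at the middle. Either way round (half turn) fits.
- mould_seat (a point): Centre of the flat top of the red ravioli mould, a fixed block 190 long (its x) x 44 wide (its y) x 36 mm tall, top 36 mm above the counter; the plate rests on this top and overhangs it by 4 mm on each long side, so fingers gripping the plate's long edges pass down beside the block. Two steel locating pins stand on the top 75 mm either side of this point along x: 9 mm diameter, 11 mm tall, the upper 6 mm tapering to 4 mm.
- rollpin_mid (a point): Centre of the loose wooden rolling pin, a plain dowel 280 mm long (its x axis), 24 mm diameter, about 0.1 kg. It starts lying level inside the pan, along the pan's length, its axis 28 mm above the counter on two low cross rests; its ends reach under the pan's lid.
- pan_mouth (a point): Centre of the cut-out in the fixed lid of the fixed steel utensil pan, at the lid's upper face, 80 mm above the counter. x runs along the pan away from the robot, y across, z up. The cut-out is 190 mm along x by 160 mm along y; the lid is 4 mm thick.
- pan_in (a point): Centre of the pan's inner floor, 4 mm above the counter, 55 mm nearer than the cut-out's centre; same axes. Inside 400 (x) x 160 (y) mm. Two white cross rests, 6 mm wide, at x = -85 and +110 mm carry the pin 12 mm above this floor; stops 18 mm tall flank it there. Between the cut-out's near edge (x = -40) and the far rest the pin's sides are free for fingers.
- bowl: loose white bowl, 100 mm across, 50 mm tall; origin under its centre. Bystander.
- saltjar: loose glass jar with red cap, 60 mm across, 90 mm tall; origin under its centre. Bystander.
- oil: loose clear bottle with yellow cap, 56 mm across, 170 mm tall; origin under its centre. Bystander.
- cup: loose steel cup, 70 mm across, 70 mm tall; origin under its centre. Bystander.
- brush: loose pastry brush lying on the counter; origin at its middle, underside. Bystander.
- tin: loose blue tin with a paper label, 72 mm across, 80 mm tall; origin under its centre. Bystander.
There are look-alikes about, which are no part of the job. Of the things that look like the part that bears mould_seat, take the one that is farthest to the robot's left at the start.

How it is judged:
On the way, in this order (a step that is already met when the one before it is completed fails the run):
1. the plate rests flush on the mould over both pins, let go of (z of plate_mid in the frame of mould_seat between 0.003 and 0.0085 m and horizontal distance between plate_mid and mould_seat below 0.005 m and angle between the x axis of plate_mid and the x axis of mould_seat, either way round below 0.05 rad and contact force between the fingers and plate below 0.05 N), for 0.2 s.
2. the rolling pin is held with its middle 5 cm or more above the lid, no longer touching the pan (z of rollpin_mid in the frame of pan_mouth above 0.05 m and contact force between rollpin and pan below 0.05 N and contact force between the fingers and rollpin above 1 N), for 0.1 s.
At the end, for the whole second after the job is handed in: Plate flush on the mould (within 2.5 mm in height, 5 mm and 0.05 rad centred), released. Rolling pin held in the fingers, still, level within 0.22 rad, its middle 5 to 18 cm above the plate and within 6 cm sideways of the mould's middle, touching nothing else (all of step 1 and contact force between the fingers and rollpin above 1 N and z of rollpin_mid in the frame of mould_seat between 0.062 and 0.192 m and horizontal distance between rollpin_mid and mould_seat below 0.06 m and angle between rollpin_mid's own x axis and vertical between 1.35 and 1.79 rad and linear speed of rollpin below 0.03 m/s and contact force between rollpin and pan below 0.05 N and contact force between rollpin and plate below 0.05 N and contact force between rollpin and mould below 0.05 N and contact force between rollpin and bowl below 0.05 N and contact force between rollpin and saltjar below 0.05 N and contact force between rollpin and oil below 0.05 N and contact force between rollpin and cup below 0.05 N and contact force between rollpin and brush below 0.05 N and contact force between rollpin and tin below 0.05 N); the arm keeps its last pose, push and grip.
It fails at once if another thing on the counter pushed more than 4 cm or knocked over (distance of any of bowl, saltjar, oil, cup, brush, tin from where it was at the start of the episode above 0.04 m or angle between any of bowl, saltjar, oil, cup, tin's own z axis and vertical above 0.7 rad).
It fails at once if the plate dropped onto the mould from above instead of lowered (horizontal distance between plate_mid and mould_seat below 0.03 m and z of plate_mid in the frame of mould_seat above 0.031 m and contact force between the fingers and plate below 0.02 N).
It also fails if it takes over 56 s, if anything falls off the work surface, if the arm or the gripper's body presses on something with over 40 N, if the wrist force passes 120 N, or if a joint passes its speed limit or range.

## Working session

There is one attempt and no reset: what is moved stays moved. The work goes in short steps, Python scripts to look and compute and a tool call to move; the robot and the scene stay as the last step left them, time stands still between calls to the robot, and variables do not carry over. Pictures are saved under pics/ and viewed, about 8 in all and at most 12, crops included, and the job is handed in when it is done.

Besides the shell and the picture viewer there is one more tool, called after "Emit:" as a command line: name --argument value ..., lists and objects as JSON in quotes. step_arm: Moves the arm, as the interface text tells. Its arguments: {"type":"object","properties":{"deltas":{"type":"array"},"fingers":{"type":"number"},"grip_force":{"type":"number"}},"required":["deltas"]}

```bash
mkdir -p pics; cat > h.py <<'E'
import numpy as np, cv2
from scipy.spatial.transform import Rotation as R
from plant import robot, cams
def ray(p,xy):
    K=np.array([[p['fx'],0,p['cx']],[0,p['fy'],p['cy']],[0,0,1.]])
    u=cv2.undistortPoints(np.array([[xy]],float),K,np.array([p['k1'],0,0,0.]))[0,0]
    E=np.array(p['extrinsics']);d=E[:3,:3].T@np.array([u[0],u[1],1]);c=-E[:3,:3].T@E[:3,3]
    return c,d
def onz(p,xy,z):
    c,d=ray(p,xy);return c+d*(z-c[2])/d[2]
def proj(p,X):
    X=np.atleast_2d(X).astype(float);E=np.array(p['extrinsics']);K=np.array([[p['fx'],0,p['cx']],[0,p['fy'],p['cy']],[0,0,1.]])
    return cv2.projectPoints(X,cv2.Rodrigues(E[:3,:3])[0],E[:3,3],K,np.array([p['k1'],0,0,0.]))[0][:,0]
def save(p,n,crop=None,s=1):
    im=p['pixels'][:,:,::-1]
    if crop: a,b,c,d=crop; im=im[b:d,a:c]
    cv2.imwrite('pics/'+n,cv2.resize(im,None,fx=s,fy=s,interpolation=cv2.INTER_CUBIC))
E
python3 - <<'E'
from h import *
np.set_printoptions(precision=4,suppress=True)
print(robot.read_state(),robot.hold_point_z)
Z=dict(plate_mid=.006,mould_seat=.036,rollpin_mid=.028,pan_mouth=.08,pan_in=.004,bowl=0,saltjar=0,oil=0,cup=0,brush=0,tin=0)
for n in['top','scene']:
    p=cams.read_camera(n);save(p,n+'.png')
    print(n,np.linalg.inv(p['extrinsics'])[:3,3])
    for t,z in Z.items():
        print(t,[(round(d['score'],2),np.round(d['xy'],1),onz(p,d['xy'],z)[:2]) for d in cams.pinpoint(p,t)[:4]])
E
```

```text
{'t': 0.0, 'q': array([ 1.1896,  0.1312,  1.4893, -0.    ,  1.523 , -0.0854]), 'dq': array([-0.0012,  0.0012, -0.0013, -0.0004,  0.0013, -0.0003]), 'joint_torque': array([ -0.0006, -55.9842, -49.176 ,   0.0768,   0.0351,  -0.0001]), 'tool_pos': array([0.1747, 0.5734, 0.2176]), 'orientation': array([-0.4629, -3.1069,  0.0029]), 'force': array([0.5717, 0.1916, 0.2204]), 'wrist_torque': array([-0.0158, -0.0548, -0.0222]), 'opening': 0.09285519803321847} 0.0188
top [ 0.3251 -0.0898  1.3516]
plate_mid [(0.76, array([298.1, 208.6]), array([ 0.5425, -0.0003])), (0.19, array([342.2, 153.7]), array([ 0.7394, -0.1262]))]
mould_seat [(0.76, array([494.7, 255.5]), array([ 0.4473, -0.6274])), (0.58, array([391.4, 163.8]), array([ 0.7116, -0.2864]))]
rollpin_mid [(0.68, array([224.2, 211.8]), array([0.5064, 0.2304]))]
pan_mouth [(0.9, array([222.4, 199.2]), array([0.5375, 0.2288]))]
pan_in [(0.83, array([228. , 219.1]), array([0.4874, 0.2206])), (0.58, array([429.9, 257.3]), array([ 0.4265, -0.4317])), (0.44, array([223.8, 203. ]), array([0.5382, 0.2415]))]
bowl [(0.69, array([306.1, 151.7]), arra
[... 787 characters left out ...]
.6257])), (0.63, array([272.9, 213.2]), array([ 0.4787, -0.2145]))]
rollpin_mid [(0.53, array([356.4, 138.1]), array([0.5008, 0.2446]))]
pan_mouth [(0.83, array([363. , 136.4]), array([0.5379, 0.2301])), (0.3, array([350.7, 143.9]), array([0.5235, 0.1723]))]
pan_in []
bowl [(0.8, array([370.2, 216.1]), array([0.7399, 0.009 ]))]
saltjar [(0.79, array([375. , 104.8]), array([0.4421, 0.4575]))]
oil [(0.91, array([398.8, 129.1]), array([0.594 , 0.4096])), (0.53, array([327.2, 186.2]), array([0.5413, 0.0116]))]
cup [(0.79, array([214.8, 258.6]), array([ 0.4292, -0.455 ]))]
brush [(0.89, array([255.9, 293.6]), array([ 0.621, -0.456]))]
tin [(0.62, array([348.2, 248.4]), array([ 0.7554, -0.1412]))]
```

View pics/top.png

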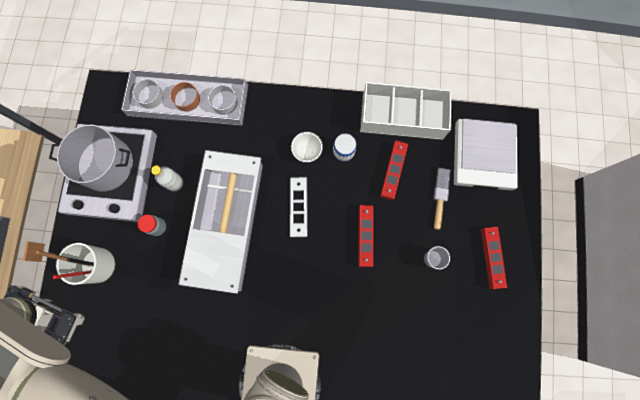

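View pics/scene.png

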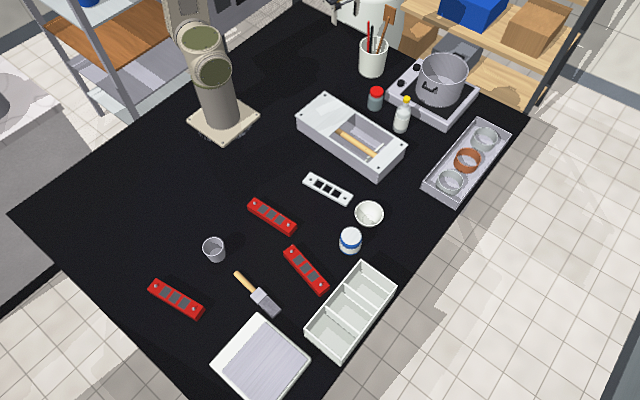

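The top view shows three red moulds, at (366,236), (395,170) and (495,258). Their y values are about -0.22, -0.29 and -0.63, so (366,236) is the farthest left. The plate is at (298,207), and the rolling pin at about (229,202) in the pan. Next I'll fit the poses and confirm with one crop.

```bash
cat > fit.py <<'E'
from h import *
from scipy.optimize import minimize
def box(x,y,a,L,W,z0,z1):
    c,s=np.cos(a),np.sin(a)
    return np.array([[x+c*u*L/2-s*v*W/2,y+s*u*L/2+c*v*W/2,z] for u in(-1,1) for v in(-1,1) for z in(z0,z1)])
def hullmask(im,kind,c,rad):
    r,g,b=[im[:,:,i].astype(int) for i in range(3)]
    m=((r>70)&(r>1.6*g)) if kind=='red' else ((r+g+b)/3>85)
    n,lab,st,ce=cv2.connectedComponentsWithStats(m.astype(np.uint8))
    d=[np.hypot(*(ce[i]-c)) + (1e3 if st[i,4]<60 else 0) for i in range(n)]; d[0]=1e9
    i=int(np.argmin(d)); ys,xs=np.where(lab==i)
    return lab==i
S=8
def fit(pics,kind,g,dims):
    L,W,z0,z1=dims; T=[]
    for p in pics:
        c=proj(p,[g[0],g[1],(z0+z1)/2])[0]; m=hullmask(p['pixels'],kind,c,0)
        h=cv2.findContours(cv2.resize(m.astype(np.uint8)*255,None,fx=S,fy=S,interpolation=cv2.INTER_LINEAR)[:, :]//128,cv2.RETR_EXTERNAL,cv2.CHAIN_APPROX_NONE)[0]
        h=cv2.convexHull(max(h,key=cv2.contourArea)); T.append((p,h))
    def cost(v,one=None):
        t=0
        for k,(p,h) in enumerate(T):
            if one is not None and k!=one: continue
            q=cv2.convexHull((((proj(p,box(*v,L,W,z0,z1))+.5)*S-.5)).astype(np.float32))
            ia=cv2.intersectConvexConvex(q,h.astype(np.float32))[0]; t+=1-ia/(cv2.contourArea(q)+cv2.contourArea(h.astype(np.float32))-ia)
        return t
    out=[]
    for one in(None,0,1):
        best=min((minimize(cost,[g[0],g[1],a],args=(one,),method='Nelder-Mead',options=dict(initial_simplex=np.array([[g[0],g[1],a],[g[0]+.01,g[1],a],[g[0],g[1]+.01,a],[g[0],g[1],a+.1]]),xatol=1e-5,fatol=1e-6)) for a in np.arange(-1.5,1.6,.5)),key=lambda r:r.fun)
        out.append((best.x,best.fun))
    return out
E
python3 - <<'E'
from fit import *
np.set_printoptions(precision=4,suppress=True)
ps=[cams.read_camera(n) for n in('top','scene')]
for n,k,g,d in(('plate','white',(.545,0),(.19,.052,0,.012)),('mould','red',(.479,-.215),(.19,.044,0,.036))):
    for r in fit(ps,k,g,d): print(n,*r)
    
p=ps[0]
ms=[(cams.silhouettes(q,'rollpin_mid')+[None])[0] for q in ps]
for q,m in zip(ps,ms):
    if m is None: continue
    ys,xs=np.where(m['mask']); X=np.array([onz(q,(a,b),.028+.0)[:2] for a,b in zip(xs,ys)])
    c=X.mean(0);w,v=np.linalg.eigh(np.cov(X.T));d=v[:,1]*np.sign(v[0,1]);t=(X-c)@d;n=(X-c)@[-d[1],d[0]]
    print('pin',m['score'],len(xs),c,'yaw',np.arctan2(d[1],d[0]),'ends',c+d*t.min(),c+d*t.max(),'width',n.min(),n.max())
ims=[cv2.resize(ps[0]['pixels'][110:300,170:400,::-1],None,fx=3.4,fy=3.1,interpolation=cv2.INTER_CUBIC)]
cv2.imwrite('pics/crop1.png',ims[0])
E
```

```text
plate [ 0.5507 -0.0011  0.1196] 0.20642052745597195
plate [0.5486 0.0001 0.0948] 0.08685212713693435
plate [ 0.551  -0.0009  0.1243] 0.11746369784801713
mould [ 0.4749 -0.222  -3.0764] 0.08974288011992615
mould [ 0.4749 -0.2224  0.0698] 0.027709729291845786
mould [ 0.4744 -0.2208  0.0734] 0.059273720001896235
pin 0.66 356 [0.5467 0.2246] yaw -0.04112930431504104 ends [0.4449 0.2288] [0.6315 0.2211] width -0.012571548529142735 0.012377697695461265
pin 0.61 267 [0.5149 0.2224] yaw -0.04079702088018156 ends [0.4163 0.2264] [0.6022 0.2188] width -0.014793894556804752 0.015792290958444012
```

View pics/crop1.png

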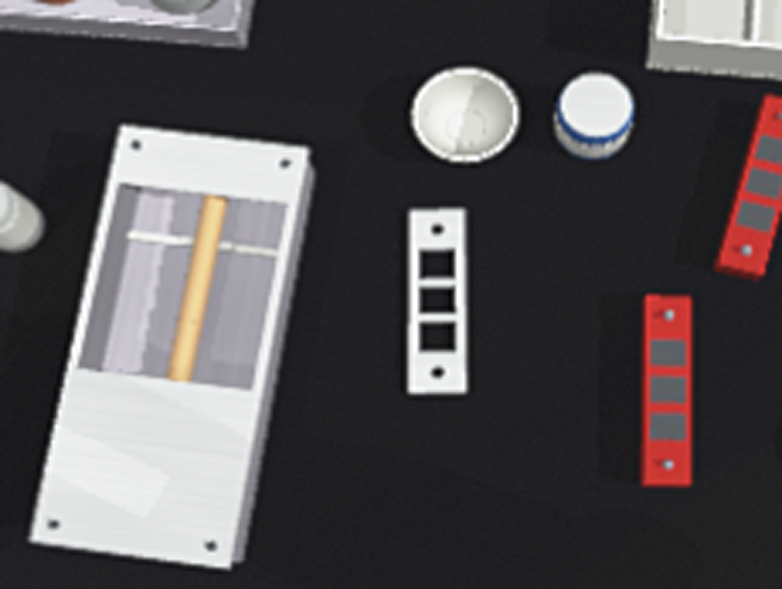

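The crop confirms it: the leftmost red mould has pins at about (367,211) and (367,260), and a clear space around it. The plate holes are at about (298.5,184) and (298.5,230). I'll refine using the holes, pins and cut-out corners.

```bash
python3 - <<'E'
from fit import *
np.set_printoptions(precision=4,suppress=True)
ps=[cams.read_camera(n) for n in('top','scene')]
def cen(p,X,w,dark):
    c=proj(p,X)[0]; g=p['pixels'].astype(float).min(2); u,v=np.round(c).astype(int)
    P=g[v-w:v+w+1,u-w:u+w+1]; P=(P.max()-P) if dark else P-np.median(P)
    P=np.clip(P-0.35*P.max(),0,None); yy,xx=np.mgrid[v-w:v+w+1,u-w:u+w+1]
    return np.array([(P*xx).sum(),(P*yy).sum()])/P.sum()
def two(p,x,y,a,z,w,dark):
    out=[]
    for s in(-1,1):
        X=[x+s*.075*np.cos(a),y+s*.075*np.sin(a),z]
        q=cen(p,X,w,dark); out.append(onz(p,q,z)[:2])
    A,B=out; d=B-A
    print((A+B)/2,'yaw',np.arctan2(d[1],d[0]),'len',np.hypot(*d))
for p in ps:
    two(p,.5493,0,.10,.009,3,True)
    two(p,.4747,-.222,.071,.045,3,False)
# tighter plate fit
import fit as F
def hm(im,kind,c,rad):
    g=im.astype(float).mean(2); m=(g>125).astype(np.uint8)
    n,lab,st,ce=cv2.connectedComponentsWithStats(m); d=np.hypot(*(ce-c).T)+(st[:,4]<60)*1e3; d[0]=1e9
    print('area',st[np.argmin(d)]); return lab==np.argmin(d)
F.hullmask=hm
for r in F.fit(ps,'w',(.549,0),(.19,.052,0,.012)): print(*r)
p=ps[0]
cor=np.array([(120,185),(288,205),(252,390),(78,368)])/[3.4,3.1]+[170,110]
W=np.array([onz(p,c,.08)[:2] for c in cor]); print(W, W.mean(0)); 
l=(W[0]+W[1]-W[2]-W[3])/2; print('yaw',np.arctan2(l[1],l[0]),np.hypot(*l), np.hypot(*(W[0]-W[1])))
pa=cv2.resize(ps[1]['pixels'][100:230,280:420,::-1],None,fx=5,fy=4.5,interpolation=cv2.INTER_CUBIC)
cv2.imwrite('pics/crop2.png',pa)
E
```

```text
[ 0.5493 -0.    ] yaw 0.1080753993298749 len 0.15044828797279727
[ 0.4741 -0.2215] yaw 0.06621884811436869 len 0.14985471774371972
[ 0.5507 -0.0008] yaw 0.10392005099522912 len 0.14979805261220872
[ 0.4766 -0.2236] yaw 0.07189475421964175 len 0.14913739287290473
area [290 177  17  60 710]
area [302 172  51  35 551]
[ 0.5488 -0.0002  0.1024] 0.11038189544536403
[0.5486 0.0002 0.0957] 0.04270664318898343
[ 0.549  -0.0004  0.1062] 0.06696078915185055
[[0.625  0.2955]
 [0.619  0.1392]
 [0.4327 0.1477]
 [0.4388 0.3054]] [0.5289 0.2219]
yaw -0.04934570622568947 0.1864375219491043 0.15648671841372272
```

View pics/crop2.png

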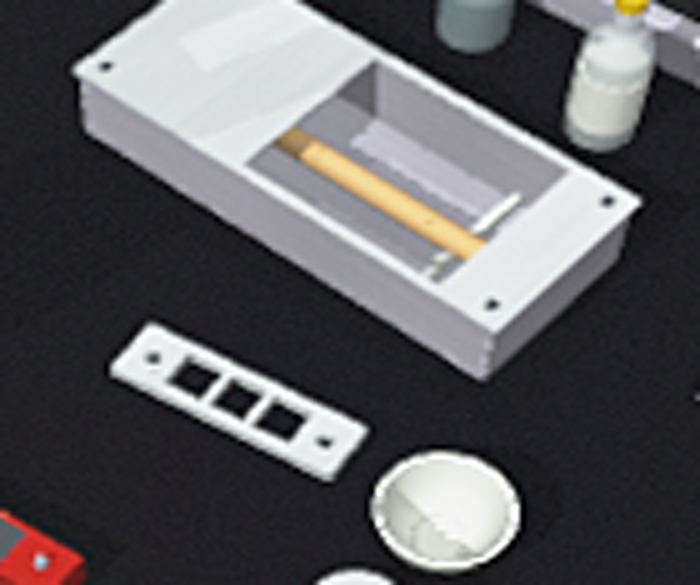

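```bash
cat > go.py <<'E'
import sys
from h import *
def go(x,y,z,yaw):
    s=robot.read_state(); M=R.from_rotvec(s['orientation']).as_matrix()
    d=M.T@(np.array([x,y,z])-s['tool_pos'])*100
    cur=np.arctan2(M[1,0],M[0,0]); r=-(yaw-cur+np.pi/2)%np.pi; r=(-(yaw-cur)+np.pi/2)%np.pi-np.pi/2
    Mr=M@R.from_euler('z',r).as_matrix(); d2=Mr.T@(np.array([x,y,z])-s['tool_pos'])*100
    print('t',round(s['t'],2),'pos',s['tool_pos'].round(4),'yaw',cur.round(4),'tilt',M[:,2].round(4),'F',s['force'].round(2),'open',round(s['opening']*1000,1),'q6',s['q'][5].round(2))
    print('offset(cm) in present axes',d.round(2),'| after roll',d2.round(2),'roll',round(r,4))
if __name__=='__main__': go(*map(float,sys.argv[1:5]))
E
python3 go.py .5495 -.0003 .1 .104
```

```text
t 1.5 pos [0.1749 0.574  0.2186] yaw 2.8458 tilt [-0.  0. -1.] F [ 0.11 -0.53 -0.48] open 92.8 q6 -0.09
offset(cm) in present axes [-52.58 -44.01  11.86] | after roll [-31.3  -61.01  11.86] roll -0.3998
```

Emit:
step_arm --deltas '[{"offset": [-4.78, -4.0, 0], "roll": 0}, {"offset": [-4.78, -4.0, 0], "roll": 0}, {"offset": [-4.78, -4.0, 0], "roll": 0}, {"offset": [-4.78, -4.0, 0], "roll": 0}, {"offset": [-4.78, -4.0, 0], "roll": 0}, {"offset": [-4.78, -4.0, 0], "roll": 0}, {"offset": [-4.78, -4.0, 0], "roll": 0}, {"offset": [-4.78, -4.0, 0], "roll": 0}, {"offset": [-4.78, -4.0, 0], "roll": 0}, {"offset": [-4.78, -4.0, 0], "roll": 0}, {"offset": [-4.78, -4.0, 0], "roll": 0}, {"offset": [0, 0, 0], "roll": -0.13}]' --fingers 9.3

```text
t: 3.0
tool_pos: [0.5509, -0.0042, 0.218]
orientation: [-0.264, -3.13, 0.001]
force: [-1.4, 0.3, 0.3]
opening: 0.0932
```

Emit:
step_arm --deltas '[{"offset": [0, 0, 0], "roll": -0.13}, {"offset": [0, 0, 0], "roll": -0.13}, {"offset": [0, 0, 4], "roll": 0}, {"offset": [0, 0, 4], "roll": 0}, {"offset": [0, 0, 3.5], "roll": 0}, {"offset": [0, 0, 0], "roll": 0}, {"offset": [0, 0, 0], "roll": 0}]'

```text
t: 3.88
tool_pos: [0.5505, -0.0003, 0.1052]
orientation: [-0.148, 3.136, -0.0]
force: [0.5, 0.4, 0.6]
opening: 0.093
```

```bash
python3 go.py .5495 -.0003 .002 .104
```

```text
t 3.88 pos [ 5.505e-01 -3.000e-04  1.052e-01] yaw -3.0474 tilt [ 1.6e-03 -2.0e-04 -1.0e+00] F [0.54 0.4  0.61] open 93.0 q6 -1.76
offset(cm) in present axes [1.100e-01 1.000e-02 1.032e+01] | after roll [1.100e-01 1.000e-02 1.032e+01] roll -0.0098
```

Emit:
step_arm --deltas '[{"offset": [0.1, 0, 4], "roll": -0.01}, {"offset": [0, 0, 3.5], "roll": 0}, {"offset": [0, 0, 2], "roll": 0}, {"offset": [0, 0, 0.7], "roll": 0}, {"offset": [0, 0, 0], "roll": 0}]'

```text
t: 4.5
tool_pos: [0.5498, -0.0004, 0.0031]
orientation: [-0.164, 3.135, -0.0]
force: [-0.4, 0.9, -0.3]
opening: 0.093
```

Emit:
step_arm --deltas '[{"offset": [0, 0, 0], "roll": 0}, {"offset": [0, 0, 0], "roll": 0}, {"offset": [0, 0, 0], "roll": 0}, {"offset": [0, 0, 0], "roll": 0}, {"offset": [0, 0, 0], "roll": 0}, {"offset": [0, 0, 0], "roll": 0}]' --fingers 4 --grip_force 25

```text
t: 5.25
tool_pos: [0.5486, -0.0003, 0.0017]
orientation: [-0.164, 3.137, -0.0]
force: [-0.3, 0.5, 1.0]
opening: 0.0519
```

Emit:
step_arm --deltas '[{"offset": [0, 0, -2], "roll": 0}, {"offset": [0, 0, -4], "roll": 0}, {"offset": [0, 0, -4], "roll": 0}, {"offset": [0, 0, 0], "roll": 0}, {"offset": [0, 0, 0], "roll": 0}]'

```text
t: 5.88
tool_pos: [0.5478, -0.0002, 0.1005]
orientation: [0.163, -3.136, -0.0]
force: [0.5, -1.0, -2.5]
opening: 0.0516
```

```bash
python3 go.py .475 -.222 .1 .07; python3 - <<'E'
from fit import *
np.set_printoptions(precision=4,suppress=True)
ps=[cams.read_camera(n) for n in('top','scene')]
cv2.imwrite('pics/a.png',np.vstack([cv2.resize(p['pixels'][y:y+100,x:x+130,::-1],None,fx=5,fy=3) for p,x,y in((ps[0],240,160),(ps[1],270,120))]))
E
```

```text
t 5.88 pos [ 5.478e-01 -2.000e-04  1.005e-01] yaw -3.0374 tilt [-1.4e-03  2.0e-04 -1.0e+00] F [ 0.46 -0.99 -2.51] open 51.6 q6 -1.77
offset(cm) in present axes [  9.55 -21.3    0.05] | after roll [  8.82 -21.61   0.05] roll 0.0342
```

View pics/a.png

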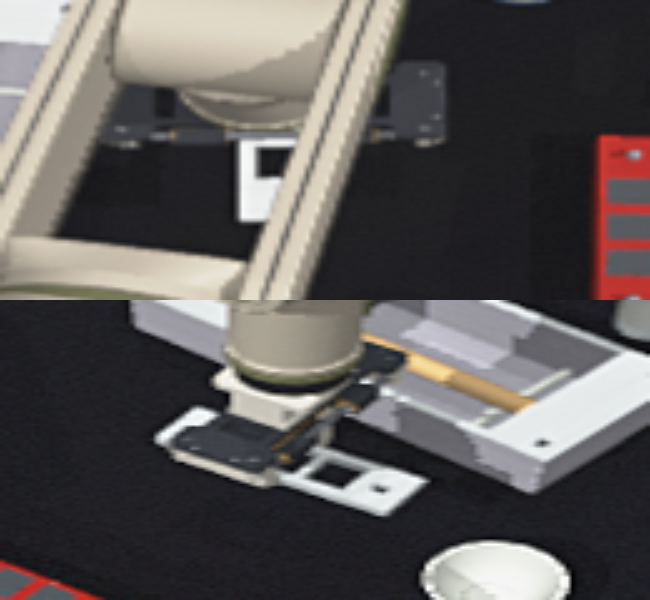

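The plate is held level in the jaws; its far part and hole show at about (346,182) in the scene view. Moving it over the mould.

Emit:
step_arm --deltas '[{"offset": [0, 0, 0], "roll": 0.034}, {"offset": [1.76, -4.32, 0], "roll": 0}, {"offset": [1.76, -4.32, 0], "roll": 0}, {"offset": [1.76, -4.32, 0], "roll": 0}, {"offset": [1.76, -4.32, 0], "roll": 0}, {"offset": [1.76, -4.32, 0], "roll": 0}, {"offset": [0, 0, 2], "roll": 0}, {"offset": [0, 0, 0], "roll": 0}, {"offset": [0, 0, 0], "roll": 0}, {"offset": [0, 0, 0], "roll": 0}, {"offset": [0, 0, 0], "roll": 0}]'

```text
t: 7.35
tool_pos: [0.4765, -0.2217, 0.0822]
orientation: [-0.111, 3.139, -0.001]
force: [-0.2, -0.1, -1.4]
opening: 0.0519
```

```bash
python3 - <<'E'
from h import *
np.set_printoptions(precision=4,suppress=True)
P=[];O=[]
for n in['top','scene','top','scene']:
    p=cams.read_camera(n);s=robot.read_state();P.append(s['tool_pos']);M=R.from_rotvec(s['orientation']).as_matrix();O.append(np.arctan2(-M[1,0],-M[0,0]))
    if n=='scene': ps=p
    else: pt=p
print(np.mean(P,0),np.std(P,0),np.mean(O),s['t'])
cv2.imwrite('pics/b.png',np.vstack([cv2.resize(p['pixels'][y:y+90,x:x+130,::-1],None,fx=5,fy=3.3,interpolation=cv2.INTER_CUBIC) for p,x,y in((pt,310,190),(ps,210,155))]))
E
python3 go.py .475 -.222 .038 .07
```

```text
[ 0.4763 -0.2218  0.082 ] [0.0001 0.     0.0001] 0.07067774964705992 7.55
t 7.55 pos [ 0.4761 -0.2218  0.0819] yaw -3.0711 tilt [ 3.e-04 -2.e-04 -1.e+00] F [ 0.39  0.69 -1.86] open 51.3 q6 -2.17
offset(cm) in present axes [ 0.11 -0.01  4.39] | after roll [ 0.11 -0.01  4.39] roll 0.0005
```

View pics/b.png

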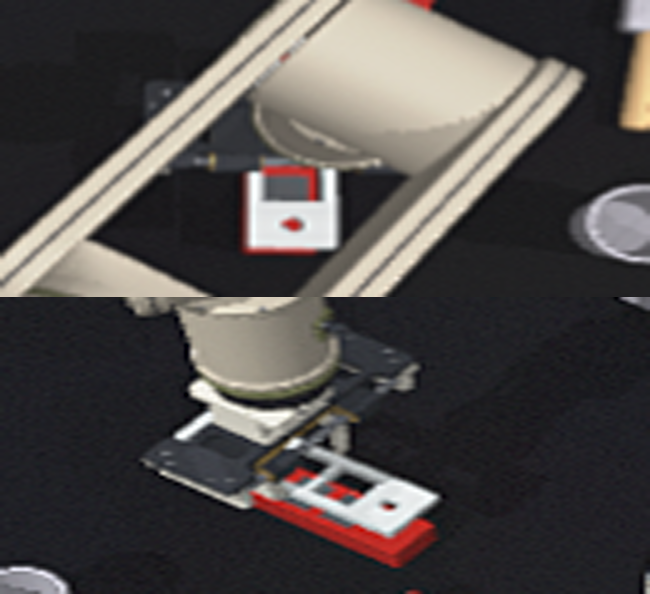

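The plate hovers over the mould. Its near hole is at about (368.6,258) in the top view and its far hole at about (288,218) in the scene view. I'll compute the plate centre from these.

```bash
python3 - <<'E'
from h import *
np.set_printoptions(precision=4,suppress=True)
u=.075*np.array([np.cos(.07),np.sin(.07)])
for n,xy,s in(('top',(368.6,257.9),1),('scene',(288,218),-1)):
    p=cams.read_camera(n)
    g=p['pixels'].astype(float); x0,y0=map(int,np.round(xy)); w=4
    P=g[y0-w:y0+w+1,x0-w:x0+w+1].min(2); 
    P=np.clip(0.6*np.percentile(P,75)-P,0,None); yy,xx=np.mgrid[y0-w:y0+w+1,x0-w:x0+w+1]
    k=np.hypot(xx-xy[0],yy-xy[1])<3.3; P=P*k
    c=np.array([(P*xx).sum(),(P*yy).sum()])/P.sum()
    for z in(.086,.092): print(n,c,z,onz(p,c,z)[:2]+s*u)
E
```

```text
top [368.1304 257.7429] 0.086 [ 0.4773 -0.2222]
top [368.1304 257.7429] 0.092 [ 0.4769 -0.2215]
scene [287.3528 217.925 ] 0.086 [ 0.4763 -0.2206]
scene [287.3528 217.925 ] 0.092 [ 0.4788 -0.2228]
```

Emit:
step_arm --deltas '[{"offset": [0.2, 0, 1], "roll": 0}, {"offset": [0, 0, 1.0], "roll": 0}, {"offset": [0, 0, 0.6], "roll": 0}, {"offset": [0, 0, 0.4], "roll": 0}, {"offset": [0, 0, 0.4], "roll": 0}, {"offset": [0, 0, 0.4], "roll": 0}, {"offset": [0, 0, 0], "roll": 0}]'

```text
t: 8.52
tool_pos: [0.4738, -0.2219, 0.0433]
orientation: [0.11, -3.139, -0.0]
force: [0.1, 0.3, -2.5]
opening: 0.0518
```

Emit:
step_arm --deltas '[{"offset": [0, 0, 0.2], "roll": 0}, {"offset": [0, 0, 0.2], "roll": 0}, {"offset": [0, 0, 0.1], "roll": 0}, {"offset": [0, 0, 0], "roll": 0}]'

```text
t: 9.02
tool_pos: [0.4739, -0.222, 0.0385]
orientation: [0.11, -3.139, -0.0]
force: [-0.1, -0.1, -1.4]
opening: 0.0523
```

Emit:
step_arm --deltas '[{"offset": [0, 0, 0.1], "roll": 0}, {"offset": [0, 0, 0.1], "roll": 0}, {"offset": [0, 0, 0], "roll": 0}]'

```text
t: 9.4
tool_pos: [0.4741, -0.2221, 0.0377]
orientation: [-0.11, 3.14, -0.0]
force: [-5.0, 3.0, 8.0]
opening: 0.052
```

The contact comes at the flush height. Releasing and rising.

Emit:
step_arm --deltas '[{"offset": [0, 0, 0], "roll": 0}, {"offset": [0, 0, 0], "roll": 0}, {"offset": [0, 0, 0], "roll": 0}, {"offset": [0, 0, 0], "roll": 0}]' --fingers 9.3

```text
t: 9.9
tool_pos: [0.4739, -0.2221, 0.0366]
orientation: [0.11, -3.14, 0.0]
force: [-0.4, 0.3, 0.7]
opening: 0.0873
```

Emit:
step_arm --deltas '[{"offset": [0, 0, -4], "roll": 0}, {"offset": [0, 0, -5], "roll": 0}, {"offset": [0, 0, -5], "roll": 0}, {"offset": [0, 4, 0], "roll": 0}, {"offset": [0, 5, 0], "roll": 0}, {"offset": [0, 5, 0], "roll": 0}, {"offset": [0, 5, 0], "roll": 0}, {"offset": [0, 5, 0], "roll": 0}, {"offset": [0, 0, 0], "roll": 0}]'

```text
t: 11.02
tool_pos: [0.4568, 0.0201, 0.1767]
orientation: [-0.117, 3.139, 0.001]
force: [-0.3, -0.1, -0.4]
opening: 0.0933
```

```bash
python3 - <<'E'
from fit import *
np.set_printoptions(precision=4,suppress=True)
ps=[cams.read_camera(n) for n in('top','scene')]
def cen(p,X,w):
    c=proj(p,X)[0]; print(c)
for p in ps: print([(round(d['score'],2),onz(p,d['xy'],.042)[:2]) for d in cams.pinpoint(p,'plate_mid')], [(round(d['score'],2),onz(p,d['xy'],.028)[:2]) for d in cams.pinpoint(p,'rollpin_mid')])
cv2.imwrite('pics/c.png',np.vstack([cv2.resize(p['pixels'][y:y+90,x:x+130,::-1],None,fx=5,fy=3.3,interpolation=cv2.INTER_CUBIC) for p,x,y in((ps[0],310,190),(ps[1],210,155))]))
E
python3 go.py .575 .221 .16 -.045
```

```text
[(0.95, array([ 0.4835, -0.2242]))] [(0.76, array([0.5026, 0.2266]))]
[(0.89, array([ 0.4693, -0.2157]))] [(0.75, array([0.5067, 0.234 ]))]
t 11.32 pos [0.4572 0.0161 0.1766] yaw -3.0732 tilt [-1.e-04 -2.e-04 -1.e+00] F [ 0.84  0.03 -0.07] open 93.2 q6 -1.72
offset(cm) in present axes [-13.15  19.63   1.65] | after roll [-10.84  21.     1.65] roll 0.1133
```

View pics/c.png

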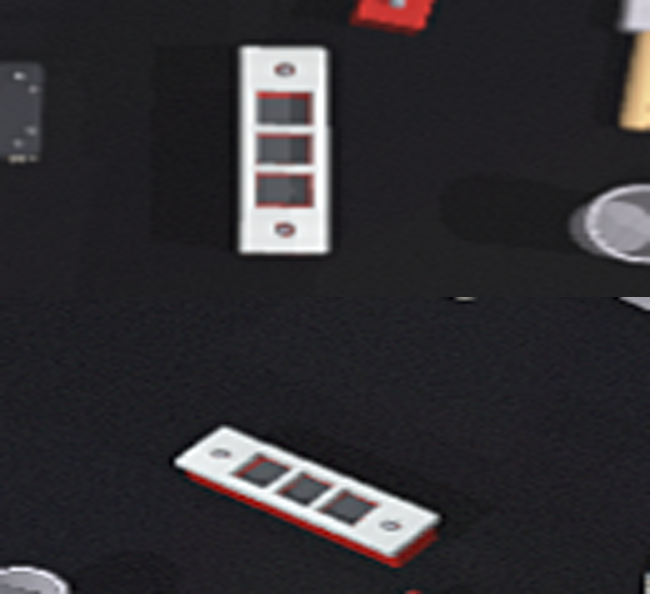

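The plate is seated, with pin tips visible in both holes: (367,211) and (367,260) in the top view, and both in the scene view. Next is the rolling pin, gripped about 55 mm beyond its middle.

Emit:
step_arm --deltas '[{"offset": [0, 0, 0], "roll": 0.1133}, {"offset": [-1.88, 4.2, 0], "roll": 0}, {"offset": [-1.88, 4.2, 0], "roll": 0}, {"offset": [-1.88, 4.2, 0], "roll": 0}, {"offset": [-1.88, 4.2, 0], "roll": 0}, {"offset": [-1.88, 4.2, 0], "roll": 0}, {"offset": [0, 0, 3], "roll": 0}, {"offset": [0, 0, 0], "roll": 0}, {"offset": [0, 0, 0], "roll": 0}]' --fingers 6

```text
t: 12.45
tool_pos: [0.5604, 0.222, 0.1471]
orientation: [-0.07, -3.141, 0.0]
force: [-0.3, -0.1, 0.0]
opening: 0.0601
```

```bash
python3 go.py .560 .2225 .0095 -.045
```

```text
t 12.45 pos [0.5604 0.222  0.1471] yaw 3.097 tilt [-2.e-04 -2.e-04 -1.e+00] F [-0.32 -0.07  0.03] open 60.1 q6 -1.23
offset(cm) in present axes [ 0.04  0.05 13.76] | after roll [ 0.04  0.05 13.76] roll 0.0004
```

Emit:
step_arm --deltas '[{"offset": [0, 0, 5], "roll": 0}, {"offset": [0, 0, 4], "roll": 0}, {"offset": [0, 0, 3], "roll": 0}, {"offset": [0, 0, 1.6], "roll": 0}, {"offset": [0, 0, 0], "roll": 0}, {"offset": [0, 0, 0], "roll": 0}]'

```text
t: 13.2
tool_pos: [0.5616, 0.2233, 0.0127]
orientation: [0.068, 3.138, 0.001]
force: [0.3, -0.3, 0.7]
opening: 0.0602
```

Emit:
step_arm --deltas '[{"offset": [0, 0, 0], "roll": 0}, {"offset": [0, 0, 0], "roll": 0}, {"offset": [0, 0, 0], "roll": 0}, {"offset": [0, 0, 0], "roll": 0}, {"offset": [0, 0, 0], "roll": 0}]' --fingers 1.5 --grip_force 30

```text
t: 13.82
tool_pos: [0.5601, 0.2231, 0.0107]
orientation: [-0.068, -3.141, 0.0]
force: [0.4, 0.2, 0.3]
opening: 0.0232
```

Emit:
step_arm --deltas '[{"offset": [0, 0, -0.4], "roll": 0}, {"offset": [0, 0, -0.4], "roll": 0}, {"offset": [1.5, 0, 0], "roll": 0}, {"offset": [1.5, 0, 0], "roll": 0}, {"offset": [1.5, 0, 0], "roll": 0}, {"offset": [0, 0, 0], "roll": 0}]'

```text
t: 14.58
tool_pos: [0.5144, 0.2251, 0.0187]
orientation: [-0.067, -3.14, 0.0]
force: [0.3, 0.6, -1.5]
opening: 0.0234
```

```bash
python3 go.py .515 .2245 .0175 -.045; python3 - <<'E'
from h import *
p=cams.read_camera('scene');save(p,'d.png',(270,80,430,200),5)
E
```

```text
t 14.57 pos [0.5144 0.2251 0.0187] yaw 3.099 tilt [-5.e-04 -1.e-04 -1.e+00] F [ 0.29  0.61 -1.47] open 23.4 q6 -1.21
offset(cm) in present axes [-0.06 -0.06  0.12] | after roll [-0.06 -0.06  0.12] roll 0.0024
```

View pics/d.png

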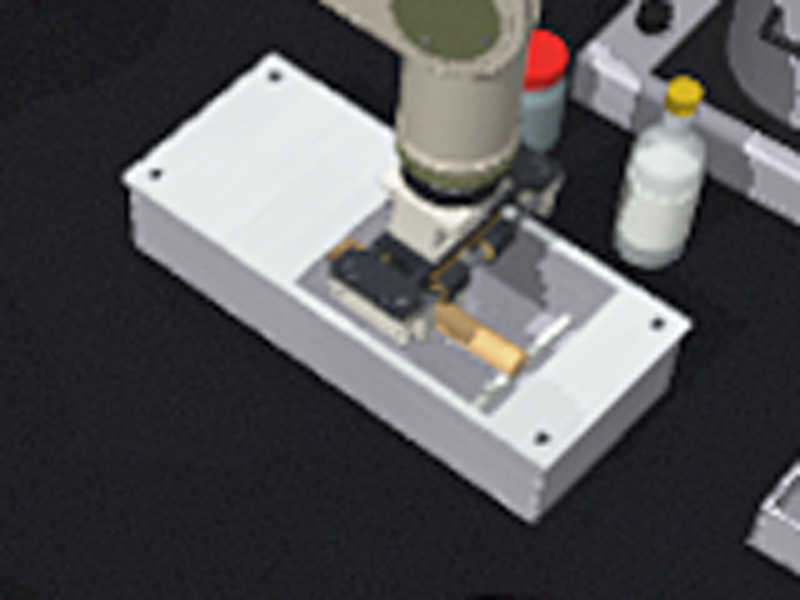

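The far end of the pin is now clear of the lid, at about (373,152) in the scene view. I'll loosen the grip and raise it so that it pivots.

Emit:
step_arm --deltas '[{"offset": [0, 0, 0], "roll": 0}, {"offset": [0, 0, -0.5], "roll": 0}, {"offset": [0, 0, -0.7], "roll": 0}, {"offset": [0.1, 0, -0.7], "roll": 0}, {"offset": [0.1, 0, -0.7], "roll": 0}, {"offset": [0.2, 0, -0.7], "roll": 0}, {"offset": [0.2, 0, -0.7], "roll": 0}, {"offset": [0.2, 0, -0.7], "roll": 0}, {"offset": [0, 0, 0], "roll": 0}]' --grip_force 4

```text
t: 15.75
tool_pos: [0.5075, 0.2256, 0.0665]
orientation: [0.067, 3.14, 0.001]
force: [1.0, 0.6, -1.0]
opening: 0.024
```

```bash
cat > tilt.py <<'E'
# fit rolling-pin end points from both silhouettes: axis pose (grip point fixed at TCP+hold), unknown slide s and tilt th
from h import *
from scipy.optimize import minimize
def fitpin(png=None):
    s=robot.read_state(); M=R.from_rotvec(s['orientation']).as_matrix(); ax=-M[:,0]; ax[2]=0; ax/=np.linalg.norm(ax)
    g=s['tool_pos']+[0,0,robot.hold_point_z]
    res=[]
    for n in('top','scene'):
        p=cams.read_camera(n); d=cams.silhouettes(p,'rollpin_mid')
        if png and n=='scene': save(p,png,(270,60,430,180),5)
        im=p['pixels'].astype(int); m=(im[:,:,0]>90)&(im[:,:,0]-im[:,:,2]>45)
        c=proj(p,g)[0]; yy,xx=np.mgrid[:400,:640]; m&=np.hypot(xx-c[0],yy-c[1])<110
        if d: m&=cv2.dilate(d[0]['mask'].astype(np.uint8),np.ones((5,5)))>0
        ys,xs=np.where(m); res.append((p,np.c_[xs,ys]))
    def far(th): return ax*np.cos(th)+np.array([0,0,np.sin(th)])
    for p,P in res:
        if len(P)<15: print('few',len(P)); continue
        # plane containing grip axis (vertical, along ax): intersect pixel rays with it
        nrm=np.cross(ax,[0,0,1]); Q=[]
        for q in P:
            c,dd=ray(p,q); X=c+dd*((g-c)@nrm)/(dd@nrm); Q.append([(X-g)@ax,X[2]-g[2]])
        Q=np.array(Q); f=Q[Q[:,0]>.02]; 
        k=np.polyfit(Q[:,0],Q[:,1],1); print('n',len(P),'tilt',np.arctan(k[0]).round(3),'z at grip',k[1].round(4),'u range',Q[:,0].min().round(3),Q[:,0].max().round(3),'z max',Q[:,1].max().round(3))
    print('t',s['t'],'grip',g.round(4),'F',s['force'].round(2),'open',s['opening'])
if __name__=='__main__':
    import sys; fitpin(*sys.argv[1:])
E
python3 tilt.py e.png
```

```text
n 332 tilt -0.602 z at grip 0.4048 u range -0.129 0.179 z max 0.553
n 106 tilt 0.312 z at grip 0.0002 u range 0.003 0.083 z max 0.042
t 15.75 grip [0.5075 0.2256 0.0853] F [ 0.99  0.6  -1.  ] open 0.024025399186004916
```

View pics/e.png

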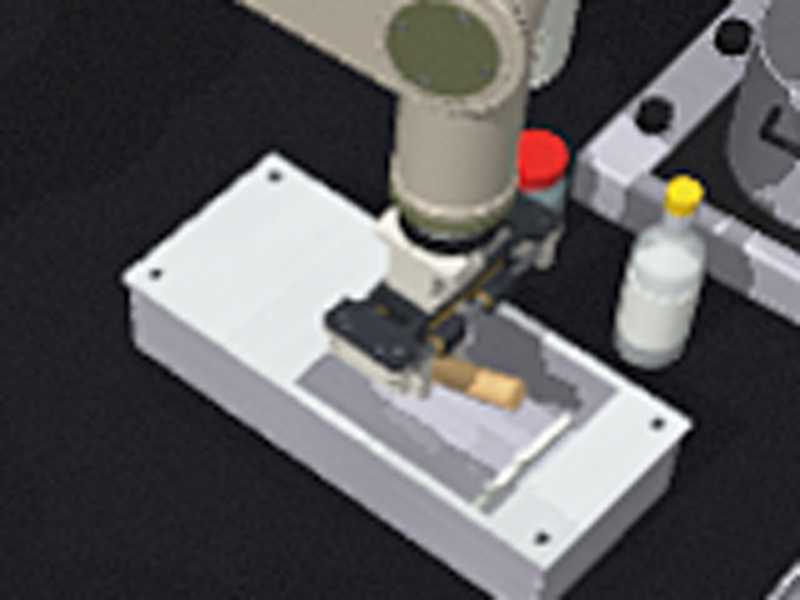

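The pin is tilted 0.31 rad with its far end up and clear of the lid, at about (373,138) in the scene view. I'll firm the grip and draw it out far end first.

Emit:
step_arm --deltas '[{"offset": [0, 0, 0], "roll": 0}, {"offset": [0, 0, 0], "roll": 0}, {"offset": [-1, 0, -0.1], "roll": 0}, {"offset": [-1.5, 0, -0.35], "roll": 0}, {"offset": [-1.5, 0, -0.4], "roll": 0}, {"offset": [-1.5, 0, -0.4], "roll": 0}, {"offset": [-1.5, 0, -0.4], "roll": 0}, {"offset": [-1.5, 0, -0.4], "roll": 0}, {"offset": [-1.5, 0, -0.4], "roll": 0}, {"offset": [-1.5, 0, -0.4], "roll": 0}, {"offset": [-1.2, 0, -0.4], "roll": 0}, {"offset": [0, 0, 0], "roll": 0}]' --grip_force 45

```text
t: 17.45
tool_pos: [0.6353, 0.2196, 0.0984]
orientation: [0.069, 3.14, 0.0]
force: [0.1, -0.8, -0.9]
opening: 0.0228
```

```bash
python3 tilt.py f.png
```

```text
n 564 tilt -0.288 z at grip 0.4209 u range -0.257 0.088 z max 0.521
n 245 tilt 0.35 z at grip -0.0017 u range -0.194 0.082 z max 0.041
t 17.45 grip [0.6353 0.2196 0.1172] F [ 0.07 -0.81 -0.95] open 0.02280023515284199
```

Emit:
step_arm --deltas '[{"offset": [0, 0, -1.5], "roll": 0}, {"offset": [0, 0, -2.5], "roll": 0}, {"offset": [0, 0, -3], "roll": 0}, {"offset": [0, 0, -3], "roll": 0}, {"offset": [0, 0, -1], "roll": 0}, {"offset": [0, 0, 0], "roll": 0}, {"offset": [0, 0, 0], "roll": 0}]'

```text
t: 18.52
tool_pos: [0.6332, 0.2197, 0.2064]
orientation: [-0.068, -3.139, 0.001]
force: [-0.1, 0.1, -2.1]
opening: 0.0228
```

```bash
python3 tilt.py g.png
```

```text
n 208 tilt -0.945 z at grip 0.0457 u range -0.255 0.089 z max 0.414
n 295 tilt 0.347 z at grip -0.0023 u range -0.189 0.083 z max 0.043
t 18.525 grip [0.6332 0.2197 0.2252] F [-0.13  0.14 -2.07] open 0.022802702187509807
```

View pics/g.png

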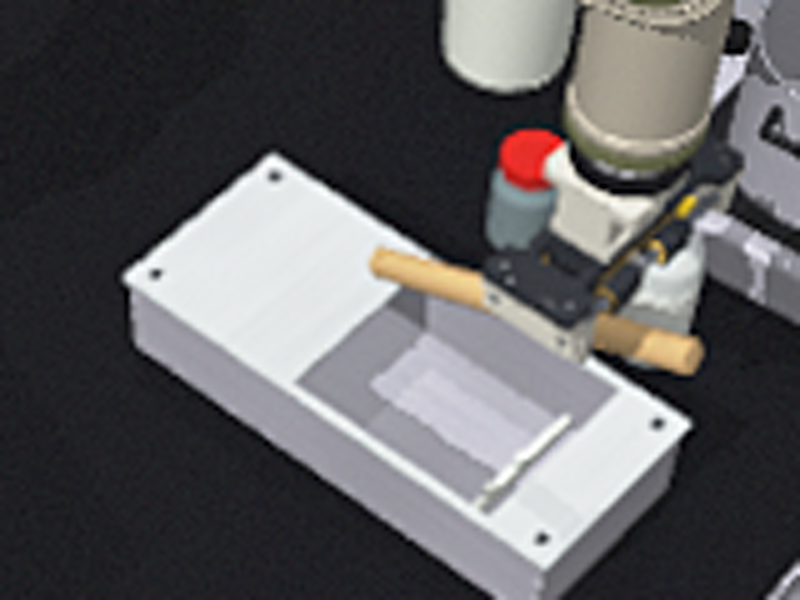

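The pin is out and held, with its middle well above the lid and nothing touching; it is still tilted about 0.34 rad. I'll level it by pressing the low near end onto the near part of the lid with a light grip.

Emit:
step_arm --deltas '[{"offset": [2, 0, 0], "roll": 0}, {"offset": [3, 0, 0], "roll": 0}, {"offset": [3, 0, 0], "roll": 0}, {"offset": [0, 0, 2.3], "roll": 0}, {"offset": [0, 0, 2.3], "roll": 0}, {"offset": [0, 0, 1.8], "roll": 0}, {"offset": [0, 0, 0], "roll": 0}, {"offset": [0, 0, 0], "roll": 0}]'

```text
t: 19.73
tool_pos: [0.5546, 0.2234, 0.1448]
orientation: [0.068, 3.14, 0.0]
force: [-0.4, 0.2, -1.4]
opening: 0.0227
```

Emit:
step_arm --deltas '[{"offset": [0, 0, 0.3], "roll": 0}, {"offset": [0, 0, 0.3], "roll": 0}, {"offset": [0, 0, 0.5], "roll": 0}, {"offset": [0, 0, 0.5], "roll": 0}, {"offset": [0, 0, 0.5], "roll": 0}, {"offset": [0, 0, 0.5], "roll": 0}, {"offset": [0, 0, 0.5], "roll": 0}, {"offset": [0, 0, 0.5], "roll": 0}, {"offset": [0, 0, 0], "roll": 0}]' --grip_force 5

```text
t: 20.85
tool_pos: [0.5537, 0.2232, 0.1074]
orientation: [-0.068, -3.14, 0.001]
force: [0.5, -0.2, -1.2]
opening: 0.024
```

```bash
python3 tilt.py h.png
```

```text
n 418 tilt -0.457 z at grip 0.388 u range -0.176 0.149 z max 0.512
n 254 tilt 0.169 z at grip 0.0003 u range -0.196 0.086 z max 0.03
t 20.85 grip [0.5537 0.2232 0.1262] F [ 0.52 -0.19 -1.18] open 0.023981597311072723
```

Emit:
step_arm --deltas '[{"offset": [0, 0, 0.5], "roll": 0}, {"offset": [0, 0, 0.5], "roll": 0}, {"offset": [0, 0, 0.5], "roll": 0}, {"offset": [0, 0, 0.5], "roll": 0}, {"offset": [0, 0, 0.4], "roll": 0}, {"offset": [0, 0, 0.2], "roll": 0}, {"offset": [0, 0, 0], "roll": 0}]'

```text
t: 21.92
tool_pos: [0.5539, 0.2233, 0.0819]
orientation: [-0.068, -3.14, 0.0]
force: [-0.6, -0.1, -0.8]
opening: 0.0235
```

Emit:
step_arm --deltas '[{"offset": [0, 0, 0], "roll": 0}, {"offset": [0, 0, 0], "roll": 0}, {"offset": [0, 0, 0], "roll": 0}, {"offset": [0, 0, -2], "roll": 0}, {"offset": [0, 0, -4], "roll": 0}, {"offset": [0, 0, -4], "roll": 0}, {"offset": [0, 0, -3], "roll": 0}, {"offset": [0, 0, 0], "roll": 0}]' --grip_force 55

```text
t: 22.92
tool_pos: [0.5563, 0.224, 0.2173]
orientation: [0.067, 3.133, 0.004]
force: [0.3, 0.4, -0.5]
opening: 0.0227
```

```bash
python3 tilt.py i.png; python3 go.py .527 -.218 .2 .07
```

```text
n 64 tilt -0.512 z at grip 0.0371 u range 0.056 0.089 z max 0.036
n 337 tilt 0.053 z at grip -0.0073 u range -0.206 0.083 z max 0.016
t 22.925 grip [0.5563 0.224  0.2361] F [ 0.32  0.38 -0.53] open 0.022725440153410194
t 23.12 pos [0.5533 0.2231 0.2106] yaw 3.0985 tilt [-2.3e-03 -8.0e-04 -1.0e+00] F [-0.07  0.09 -0.52] open 23.0 q6 -1.23
offset(cm) in present axes [  0.72 -44.18   1.1 ] | after roll [  5.7  -43.81   1.1 ] roll -0.1131
```

The pin is level (0.05 rad). Carrying it over the plate.

Emit:
step_arm --deltas '[{"offset": [0.03, -2.5, 0], "roll": 0}, {"offset": [0.03, -4.2, 0], "roll": 0}, {"offset": [0.03, -4.5, 0], "roll": 0}, {"offset": [0.03, -4.5, 0], "roll": 0}, {"offset": [0.03, -4.5, 0], "roll": 0}, {"offset": [0.03, -4.5, 0], "roll": 0}, {"offset": [0.03, -4.5, 0], "roll": 0}, {"offset": [0.03, -4.5, 0], "roll": 0}, {"offset": [0.03, -4.5, 0], "roll": 0}, {"offset": [0.03, -4, 0], "roll": 0}, {"offset": [0, -2.6, 0], "roll": 0}, {"offset": [0, 0, 0], "roll": 0}]'

```text
t: 24.62
tool_pos: [0.5306, -0.2254, 0.2102]
orientation: [-0.072, -3.138, -0.002]
force: [1.0, 0.2, -1.5]
opening: 0.0228
```

Emit:
step_arm --deltas '[{"offset": [0, 0, 2], "roll": 0}, {"offset": [0, 0, 2.5], "roll": 0}, {"offset": [0, 0, 2.3], "roll": 0}, {"offset": [0, 0, 1.5], "roll": 0}, {"offset": [0, 0, 0], "roll": 0}, {"offset": [0, 0, 0], "roll": 0}, {"offset": [0, 0, 0], "roll": 0}, {"offset": [0, 0, 0], "roll": 0}]'

```text
t: 25.62
tool_pos: [0.5323, -0.2244, 0.13]
orientation: [0.068, 3.14, -0.001]
force: [0.6, 0.3, -0.7]
opening: 0.023
```

```bash
python3 tilt.py; python3 go.py .531 -.2244 .127 -.043; python3 - <<'E'
from h import *
p=cams.read_camera('scene'); save(p,'j.png',(180,130,380,280),4)
E
```

```text
n 348 tilt -0.366 z at grip -0.0441 u range -0.152 -0.01 z max 0.093
n 376 tilt 0.071 z at grip -0.0011 u range -0.212 0.091 z max 0.035
t 25.625 grip [ 0.5323 -0.2244  0.1488] F [ 0.57  0.26 -0.74] open 0.02301555772758271
t 25.82 pos [ 0.5319 -0.2242  0.1294] yaw 3.0984 tilt [ 3.e-04 -2.e-04 -1.e+00] F [-1.21  0.54  0.14] open 22.9 q6 -2.02
offset(cm) in present axes [ 0.09 -0.02  0.24] | after roll [ 0.09 -0.02  0.24] roll -0.0002
```

View pics/j.png

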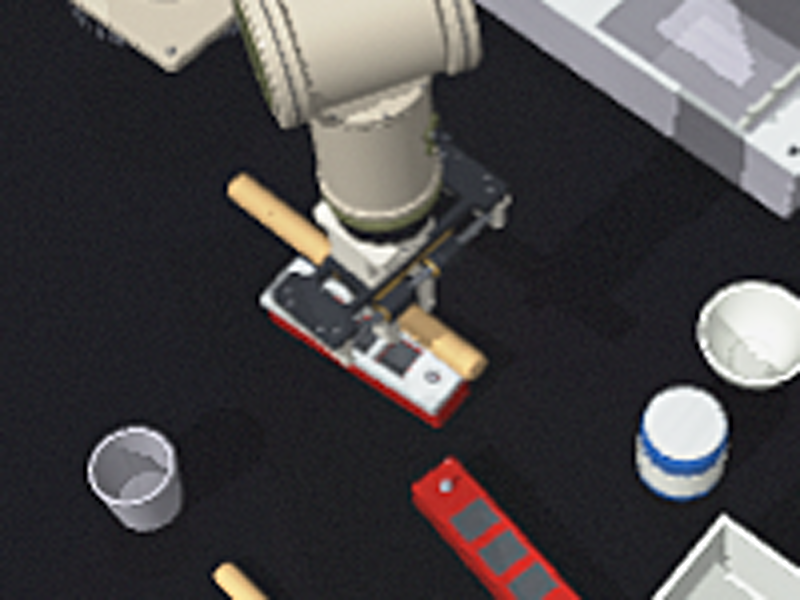

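The picture shows the plate still seated, with its far pin at about (288,224). The pin runs from about (239,177) to (299,221), level and clear, and the bystanders are in place. Handing in.

```bash
python3 -c "
from plant import robot
print(robot.close_job())"
```

```text
the job is handed in; nothing more can be done
None
```

The job is done and handed in at about 26 s of the 56 s allowed; no verdict was reported.

- **Plate:** I lowered it onto the leftmost red mould and let go. Contact came at the flush height, and afterwards both pin tips showed in the end holes.
- **Rolling pin:** I gripped it about 55 mm beyond its middle and slid it towards the robot to free the far end from the lid. I raised it in a light grip so it tilted about 0.31 rad, then drew it out far end first. I levelled it by pressing its low end onto the pan's lid, then carried it over the plate.

**Last checks:**
- The rolling pin is gripped with the force set to 55 N and is tilted about 0.05–0.07 rad, against a limit of 0.22.
- Its middle is about 11 cm above the mould top and, by calculation, within about 1 cm of the mould's centre.
- In the last picture the plate is still seated, and the pin and the bystanders in view are clear.

**Checks that disagreed:**
- The top camera's tilt estimates were unusable because the arm and other wood-coloured items got into the mask, so I used only the scene camera for tilt.
- The network's plate-centre points after placing were up to about 10 mm off and disagreed between the two cameras. I relied on the hole and pin view and the contact height instead.

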